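# Close the cash drawer and hold up the order

## Task

The customer has paid: push the open cash drawer fully home until it clicks into its catch and stays shut, without slamming it, and only then take the wooden drinks carrier by its handle and lift it, with both lidded cups staying in it. Hold it level and still in the air for the customer to take, its underside at least 10 cm above the counter and touching nothing but the gripper, and finish while still holding it there. Do not tip the carrier on the way, and leave the other things on the counter where they are.

Things in the scene. Friction and masses are not known exactly. Their poses are not given: they have to be found in the camera images.
- till: Grey steel cash drawer unit, 320 deep (x) x 300 wide (y) x 100 high, fixed to the counter. Origin at the centre of its underside; its own -x axis points out of the front, the side to which the drawer opens (roughly towards the robot). A card terminal and a tip jar stand on its top.
- till_drawer (a joint): How far the cash drawer is open, in m: 0 is fully home, growing along the unit's -x axis. Friction under 1 N holds it where it is left, but from about 14 mm a sprung catch resists (up to about 5 N) and pushes the drawer back out if let go; once past it, over the last 6 mm, it draws the drawer home and keeps it at 0 (within 1 mm), against a hard stop.
- drawer_front (a point): Point on the outer face of the cash drawer's dark steel front panel, midway along its width and 80 mm above the counter; moves with the drawer, axes as the unit's. The panel is a flat upright plate, 12 thick, 296 wide, from 3 to 97 above the counter; behind it is an open black coin tray (its top 67 above the counter).
- carrier: Wooden drinks carrier, loose, about 350 g empty: a block 210 long (x) x 96 wide (y) x 40 high with a cup hole (68 dia., 30 deep) at 58 mm either side of its middle along x, and between them an upright board (12 thick in x, 50 wide in y) that bears a dark handle bar. Origin at the centre of its underside, z up.
- carrier_handle (a point): Centre of the carrier's handle bar, 148 mm above the carrier's underside, axes as the carrier's. The bar is 20 thick (x), 80 long (y) and 24 high (from 136 to 160); it is pinched from above across its thickness, along the carrier's x axis. The cup lids end 118 mm above the carrier's underside.
- cup_black: Takeaway cup, brown card with a black lid, loose, standing upright in one hole of the carrier: 108 high, 56 dia. at the foot, 84 dia. at the lid, 140 to 260 g. Origin at the centre of its underside, which lies 10 mm above the carrier's underside.
- cup_red: Takeaway cup, white with a red lid, loose, standing upright in the other hole of the carrier; same sizes, weight range and origin as the black-lidded one.
- card_terminal: Black card terminal, 150 x 80 x 22, lying loose on the -y half of the cash drawer unit's top (30 mm or more behind its front edge; terminal's top 122 above the counter); origin at the centre of its underside. Leave alone.
- tip_jar: Clear tip jar, 84 dia. x 100 high, standing loose on the +y half of the cash drawer unit's top (95 mm or more behind its front edge; jar's rim 200 above the counter); origin at the centre of its underside. Leave alone.
- plant: Small green plant in a black pot, 96 dia. x 85 high, about 170 high with its leaves; origin at the centre of its underside. Leave alone.
- sugar_shaker: Glass sugar shaker with a steel top, 68 dia. x 160 high; origin at the centre of its underside. Leave alone.
- stirrer_pot: Blue ceramic pot of wooden stirrers, 80 dia. x 150 high with the sticks; origin at the centre of its underside. Leave alone.
Things that resemble listed ones, but are neither listed nor needed, are in the scene too. What is shaped like the cup_red but orange or pink is not meant. Leave any blue or orange look-alike of the carrier alone.

How it is judged:
By the outcome, as a careful person would: the job done as asked, in the order asked, and still so for the second after the job is handed in, while the arm keeps its last pose, push and grip.
It also fails if it takes over 48 s, if anything falls off the work surface, if the arm or the gripper's body presses on something with over 40 N, if the wrist force passes 120 N, or if a joint passes its speed limit or range.

## Robot

A 6-joint arm with a two-finger parallel gripper is mounted at the origin on the work surface. World frame = base frame: x ahead of the robot, y to its left, z up, the work surface at z = 0. Lengths are in m, angles in rad, forces in N, time in s.
With the tool pointing down it reaches from about 0.3 to 1 m from the base axis. Payload 5.1 kg.
Tool frame: the origin (TCP) lies at the very end of the fingers, on their centre line; the grasp point (between the pads) lies 19 mm behind it; z points along the fingers, y is the line along which they close (so a half turn about z gives the same grasp; the last joint's range is limited). The gripper opens to 95 mm and grips with 3 to 60 N. Pads are 20 mm wide; open, the fingers measure 119 mm over their backs; the gripper's body (75 mm by 180 mm) begins 59 mm behind the grasp point.
Start: joints at [-1.308, 0.124, 1.65, -0, 1.367, -0.083], TCP at [0.22, -0.612, 0.215] pointing down, gripper open.
Joint ranges: [-2.61, 2.61], [-1.02, 2.33], [0.03, 2.71], [-1.35, 4.49], [0.32, 2.68], [-2.91, 2.91]. Speed limits (rad/s): [2.57, 2.57, 3.14, 3.14, 3.14, 3.14].

## Interface

Orientations are given as a rotation vector (axis times angle).
In Python, from plant import * gives the robot as it stands.
- The arm moves only by the tool carry_out, never from a script. Its argument "plan" is text: rows parted by semicolons, each of 4 numbers parted by spaces: the shift along the tool's x, y, z in normalised numbers (1 is 0.8 m), then the turn about the tool's z in a scale on which 1.0 is 90 degrees. A call has exactly 10 rows; each row is the pose to reach, as a shift and turn from the pose commanded when the call began, along the tool's axes at that moment; what a row does not reach only later rows make up. A row lasts 1/10 s, in which the tool goes at most 50 mm and 8.59 degrees, less where a joint would pass 70% of its speed; a pose out of reach is approached as far as the arm can. No shift or turn number may pass 1 either way. A call with a gripper value outside its range is refused whole. "fingers" is the finger opening in mm, from 0 to 95.1, set as the call begins (left out, the last holds). The fingers move at their own pace and stop on an object; "newtons" is the grip in N (left out, the last holds). Time passes only in rows, so rows that repeat a pose let the fingers close, or fill a call up. It gives the time, the measured TCP pose, the force, the opening and the grip force at its end, in the units of the state.
- state(): the state, without advancing time (a new reading comes with each control period).
- capture(name): name is "side" or "top" or "wrist"; returns a dict with "pixels" (480x640x3 uint8, red, green, blue), "range_z" (480x640 float32, m along the optical axis (not along the pixel's ray), 0 where there is no reading), "fov_y" (degrees; the focal length in pixels is half the picture's height over the tangent of half this angle, whatever the lens; pixels are square), "cx", "cy" (the principal point, pixels), "camera_from_world" (4x4, takes a point from world to camera coordinates). Camera axes: x right, y down, z forward; pixel columns grow to the right and rows downward; lengths in m; the calibration is good to about 2 mm. The wrist camera is an equidistant fisheye: a pixel r from the principal point sees the ray r / f radians off the axis. A picture is of the moment at which its call begins.
- close_job(): hands the job in; it is judged then, once.
The state is a dict: "t": time; "joint_pos": joint angles; "joint_velocities": joint speeds; "joint_torque": joint torques, N m; "position": TCP position; "eef_rot": TCP orientation; "force": force on the tool from outside, world axes, zero at the start; "torque": the same for the moment, N m; "opening": finger opening in m; "grasp_force": force on a finger pad.
Only numpy, scipy, OpenCV 4.12 (cv2) and the standard library are available. Lean on these libraries where they do the work, as an engineer would, in place of code of your own. Each camera call takes 0.05 s, during which the arm holds its last target. There are 200 camera calls.

## Working session

There is one attempt and no reset: what is moved stays moved. The work goes in short steps, Python scripts to look and compute and a tool call to move; the robot and the scene stay as the last step left them, time stands still between calls to the robot, and variables do not carry over. Pictures are saved under pics/ and viewed, at most 10 in all, crops included, and the job is handed in when it is done.

Besides the shell and the picture viewer there is one more tool, called in YAML: its name, and indented under it one key for each argument. carry_out: Moves the arm, as the interface text tells. Its arguments: {"type":"object","properties":{"plan":{"type":"string"},"fingers":{"type":"number"},"newtons":{"type":"number"}},"required":["plan"]}

```bash
mkdir -p pics
cat > h.py <<'E'
from plant import *
import numpy as np, cv2
def snap(n,name):
    c=capture(n); cv2.imwrite(f'pics/{name}.png',c['pixels'][:,:,::-1]); np.savez(f'pics/{name}.npz',**c); return c
def world(c,u,v):
    f=240/np.tan(np.radians(float(c['fov_y']))/2)
    r=c['range_z'][int(v)-1:int(v)+2,int(u)-1:int(u)+2]; z=np.median(r[r>0]) if (r>0).any() else 0
    p=np.array([(u-c['cx'])/f*z,(v-c['cy'])/f*z,z,1])
    return (np.linalg.inv(c['camera_from_world'])@p)[:3]
E
python3 - <<'E'
from h import *
for n in('side','top'):
    c=snap(n,n+'1'); print(n,c['fov_y'],c['cx'],c['cy'],np.linalg.inv(c['camera_from_world']).round(3))
print(state())
E
```

```text
side 54.715081310554844 324.58818607599204 237.72898660331683 [[-0.738 -0.488  0.465  0.018]
 [-0.675  0.54  -0.503  0.672]
 [-0.006 -0.685 -0.728  0.895]
 [ 0.     0.     0.     1.   ]]
top 50.97828797750828 314.9855186670751 241.54985349656604 [[-0.021 -0.985  0.169  0.274]
 [-1.     0.024  0.013  0.12 ]
 [-0.017 -0.169 -0.985  1.528]
 [ 0.     0.     0.     1.   ]]
{'t': 0.1, 'joint_pos': array([-1.30755571e+00,  1.24455784e-01,  1.65154967e+00,  9.04721229e-06,
        1.36749030e+00, -8.26075227e-02]), 'joint_velocities': array([-0.00058652, -0.00020646, -0.00072114, -0.0007333 ,  0.00050156,
       -0.00074883]), 'joint_torque': array([ 1.36701856e-03, -4.18878222e+01, -3.61097217e+01,  7.77000608e-02,
        4.61259834e-02, -8.31721354e-05]), 'position': array([ 0.22016425, -0.61095598,  0.21349245]), 'eef_rot': array([-3.09287110e+00, -5.40224457e-01,  2.55610905e-04]), 'force': array([-0.11211449,  0.57531586, -0.17815167]), 'torque': array([ 0.04509093, -0.08133663,  0.01324367]), 'grasp_force': 0.0, 'opening': 0.0952792145598518}
```

View pics/side1.png

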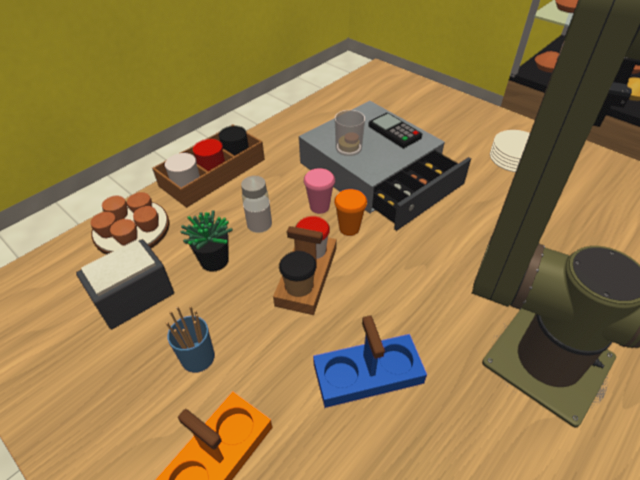

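View pics/top1.png

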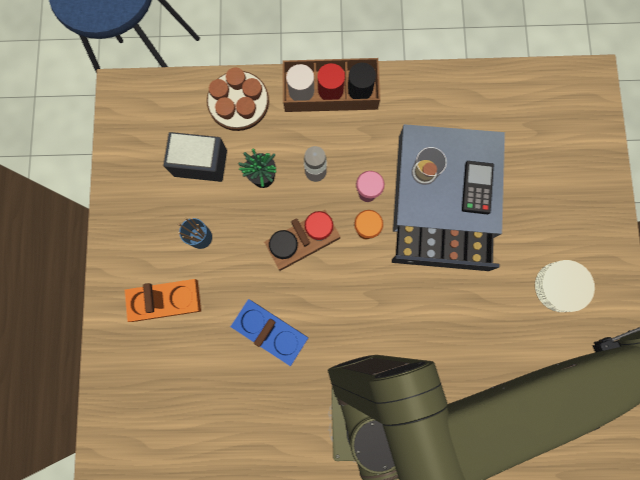

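The natural-wood carrier, holding the black-lidded and red-lidded cups, is at top (302,238) and side (305,265). The blue carrier at top (268,332) and the orange one at (162,300) are empty look-alikes. The pink cup (370,185) and orange cup (368,223) stand loose and aren't meant. The drawer front is at top (445,264) and side (432,195). I'll confirm the carrier in enlarged crops.

Run:
```python
import cv2,numpy as np
a=cv2.imread('pics/top1.png'); b=cv2.imread('pics/side1.png')
A=cv2.resize(a[195:285,250:350],None,fx=4,fy=4,interpolation=2)
B=cv2.resize(a[215:280,385:510],None,fx=4,fy=4,interpolation=2)
C=cv2.resize(b[205:315,265:365],None,fx=4,fy=4,interpolation=2)
D=cv2.resize(b[145:235,365:480],None,fx=3,fy=3,interpolation=2)
o=np.zeros((600,800,3),np.uint8)
o[:360,:400]=cv2.resize(A,(400,360)); o[:440,400:]=C
o2=np.zeros((600,800,3),np.uint8); o2[:260,:500]=B; o2[260:530,:345]=D
cv2.imwrite('pics/z1.png',o);cv2.imwrite('pics/z2.png',o2)
```

```text
(no output)
```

View pics/z1.png

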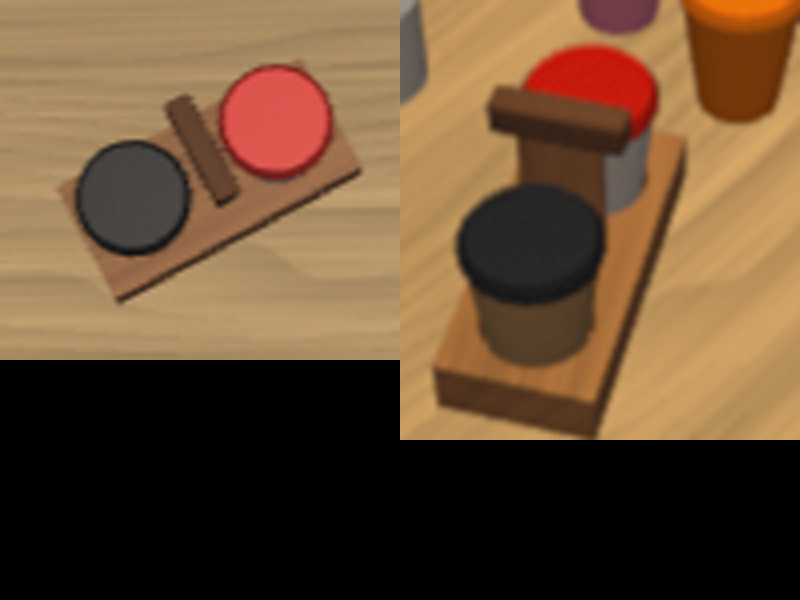

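View pics/z2.png

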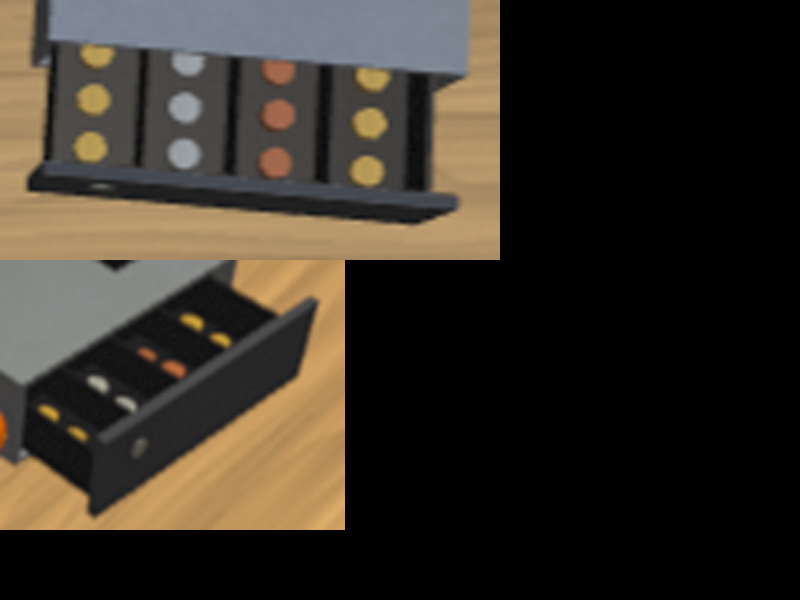

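The crops confirm it: a brown wooden carrier with a black-lidded brown cup and a red-lidded white cup. The handle's top-face centre is at top (300.5,232) and side (305.5,232.5). The panel's top corners in side are about (397.3,205) and (470.7,158.3).

```bash
cat >> h.py <<'E'
def ray(c,u,v):
    f=240/np.tan(np.radians(float(c['fov_y']))/2); T=np.linalg.inv(c['camera_from_world'])
    d=T[:3,:3]@np.array([(u-c['cx'])/f,(v-c['cy'])/f,1]); return T[:3,3],d/np.linalg.norm(d)
def tri(c1,p1,c2,p2):
    o1,d1=ray(c1,*p1);o2,d2=ray(c2,*p2)
    s=np.linalg.lstsq(np.c_[d1,-d2],o2-o1,rcond=None)[0]; a=o1+s[0]*d1;b=o2+s[1]*d2
    return (a+b)/2,np.linalg.norm(a-b)
def cloud(c):
    f=240/np.tan(np.radians(float(c['fov_y']))/2); z=c['range_z']; v,u=np.mgrid[:480,:640]
    P=np.stack([(u-c['cx'])/f*z,(v-c['cy'])/f*z,z,np.ones_like(z)],-1)@np.linalg.inv(c['camera_from_world']).T
    P=P[...,:3].copy(); P[z==0]=np.nan; return P
E
python3 - <<'E'
from h import *
np.set_printoptions(precision=4,suppress=True)
t=dict(np.load('pics/top1.npz'));s=dict(np.load('pics/side1.npz'))
print('handle',tri(t,(300.5,232),s,(305.5,232.5)))
T=cloud(t);S=cloud(s)
# panel front plane from side view
m=np.zeros((480,640),np.uint8); cv2.fillPoly(m,[np.array([[401,210],[468,167],[463,181],[401,222]])],1)
p=S[m>0];p=p[~np.isnan(p[:,0])]; ctr=p.mean(0); n=np.linalg.svd(p-ctr)[2][2]; n*=-np.sign(n[0])
print('panel',ctr,n,np.std((p-ctr)@n), 'yaw',np.arctan2(n[1],n[0]))
for q in((397.3,205),(470.7,158.3)): print('corner s',world(s,q[0]+1,q[1]+3))
def sel(P,box,lo,hi):
    u0,v0,u1,v1=box; q=P[v0:v1,u0:u1].reshape(-1,3); return q[(q[:,2]>lo)&(q[:,2]<hi)]
# handle tops
for nm,P,b in(('t',T,(285,212,315,252)),('s',S,(282,222,328,246))):
    q=sel(P,b,.150,.175); r=cv2.minAreaRect((q[:,:2]*1000).astype(np.float32)); print('handle',nm,len(q),q.mean(0),r, np.median(q[:,2]))
for nm,b in(('black',(265,225,300,262)),('red',(303,208,336,242)),('both',(262,205,342,272))):
    q=sel(T,b,.11,.13); print(nm,len(q),np.nanmedian(q,0),q[:,:2].min(0),q[:,:2].max(0))
q=sel(T,(262,205,345,275),.034,.046);print('carr',cv2.minAreaRect((q[:,:2]*1000).astype(np.float32)))
q=sel(T,(392,120,510,240),.094,.104);print('till',cv2.minAreaRect((q[:,:2]*1000).astype(np.float32)))
q=sel(T,(388,250,505,275),.088,.104);print('pan',len(q),cv2.minAreaRect((q[:,:2]*1000).astype(np.float32)))
for nm,b in(('pink',(352,165,388,205)),('orange',(352,208,386,242))):
    q=sel(T,b,.08,.2); print(nm,q.min(0),q.max(0))
R=cv2.Rodrigues(state()['eef_rot'])[0];print(R)
E
```

```text
handle (array([0.5365, 0.1767, 0.1524]), np.float64(0.0032454427545175702))
panel [ 0.4471 -0.2317  0.048 ] [-0.9939  0.1097 -0.0073] 0.0011125154659062057 yaw 3.0316578196816386
corner s [ 0.4668 -0.0902  0.0847]
corner s [ 0.4697 -0.4949  0.001 ]
handle t 204 [0.5374 0.1801 0.1595] ((538.8924560546875, 180.66421508789062), (80.67020416259766, 19.88568115234375), 27.047441482543945) 0.15941814372340846
handle s 306 [0.5328 0.1818 0.1579] ((534.2615966796875, 180.424560546875), (78.95654296875, 22.044178009033203), 27.534582138061523) 0.1586452656371119
black 640 [0.511  0.2321 0.1179] [0.4713 0.1925] [0.5529 0.2725]
red 639 [0.564  0.1289 0.1177] [0.5229 0.0884] [0.6062 0.1692]
both 1279 [0.5373 0.1925 0.1178] [0.4713 0.0884] [0.6062 0.2725]
carr ((538.6650390625, 180.10992431640625), (97.1736831665039, 210.2281951904297), 27.199857711791992)
till ((699.8177490234375, -263.42938232421875), (302.1657409667969, 311.7823181152344), 83.60221862792969)
pan 465 ((455.04962158203125, -234.6066131591797), (293.4244384765625, 13.464787483215332), 83.6089096069336)
pink [ 0.6429 -0.0646  0.0821] [0.725  0.0177 0.1185]
orange [ 0.5267 -0.0561  0.0913] [0.6082 0.0252 0.1176]
[[ 0.9408  0.339  -0.0005]
 [ 0.339  -0.9408  0.0018]
 [ 0.0002 -0.0019 -1.    ]]
```

Units first: shifts go in shares of 0.8 m and turns go in shares of 90 degrees. So -304 mm / 800 = -0.38, -297 mm / 800 = -0.3713, 26 degrees / 90 = 0.2889.

carry_out:
  plan: "0.0188 -0.0188 0 0.0222; 0.0563 -0.0588 0 0.0556; 0.1 -0.105 0 0.1; 0.1475 -0.155 0 0.1444; 0.1975 -0.2075 0 0.1889; 0.2475 -0.26 0 0.2333; 0.2938 -0.3088 0 0.2667; 0.33 -0.3475 0 0.2889; 0.3525 -0.3713 0.0125 0.2889; 0.3613 -0.38 0.025 0.2889"
  fingers: 0
  newtons: 20

```text
t: 1.1
position: [0.3901, -0.2243, 0.1944]
eef_rot: [-3.137, 0.162, -0.001]
force: [-0.7, -0.5, 0.4]
opening: 0.0206
grasp_force: 0.0
```

Converted, 130 mm / 800 = 0.1625, 128 mm / 800 = 0.16.

carry_out:
  plan: "0 0 0.0188 0; 0 0 0.05 0; 0 0 0.0875 0; 0 0 0.1225 0; 0 0 0.1475 0; 0 0 0.16 0; 0.0063 0 0.1625 0; 0.0188 0 0.1625 0; 0.0313 0 0.1625 0; 0.04 0 0.1625 0"

```text
t: 2.1
position: [0.4231, -0.2319, 0.0662]
eef_rot: [3.135, -0.169, 0.004]
force: [0.3, -0.8, 0.3]
opening: 0.0003
grasp_force: 0.0
```

Converted, 40 mm / 800 = 0.05, 36 mm / 800 = 0.045.

carry_out:
  plan: "0.005 0 0 0; 0.01 0 0 0; 0.015 0 0 0; 0.02 0 0 0; 0.025 0 0 0; 0.03 0 0 0; 0.035 0 0 0; 0.04 0 0 0; 0.045 0 0 0; 0.05 0 0 0"

```text
t: 3.1
position: [0.461, -0.2353, 0.0646]
eef_rot: [-3.137, 0.169, 0.0]
force: [-0.8, -0.4, 0.0]
opening: 0.0006
grasp_force: 0.4
```

Run:
```python
from h import *
s=snap('side','side2');snap('top','top2')
print(state()['force'],state()['position'])
```

```text
[-0.47247653 -0.41634342  0.86880638] [ 0.46140062 -0.23552085  0.06479877]
```

View pics/side2.png

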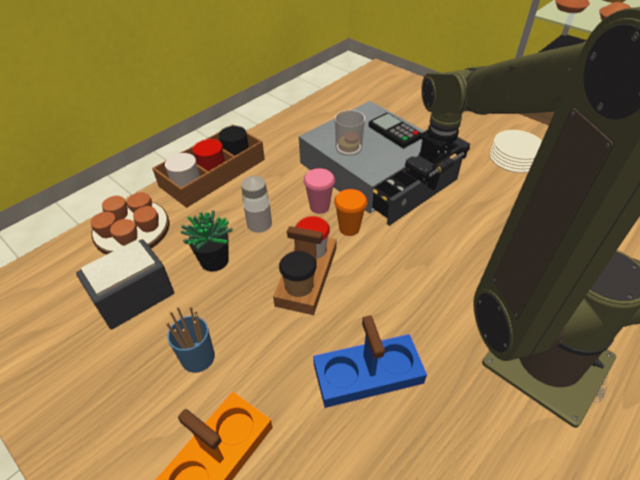

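The closed fingers are against the panel mid-width at about (420,180), and the drawer is partly in. The body clears the card terminal. I'll keep pushing and slow down near the catch.

Converted, 36 mm / 800 = 0.045, 34 mm / 800 = 0.0425.

carry_out:
  plan: "0.005 0 0 0; 0.01 0 0 0; 0.015 0 0 0; 0.02 0 0 0; 0.025 0 0 0; 0.03 0 0 0; 0.035 0 0 0; 0.0388 0 0 0; 0.0425 0 0 0; 0.045 0 0 0"

```text
t: 4.2
position: [0.4968, -0.2392, 0.0647]
eef_rot: [3.137, -0.169, 0.0]
force: [-1.0, 0.1, -0.4]
opening: 0.0003
grasp_force: 0.4
```

Converted, 10 mm / 800 = 0.0125, 9 mm / 800 = 0.0113.

carry_out:
  plan: "0.0013 0 0 0; 0.0025 0 0 0; 0.0038 0 0 0; 0.005 0 0 0; 0.0063 0 0 0; 0.0075 0 0 0; 0.0088 0 0 0; 0.01 0 0 0; 0.0113 0 0 0; 0.0125 0 0 0"

```text
t: 5.2
position: [0.5065, -0.2403, 0.0646]
eef_rot: [-3.137, 0.17, 0.0]
force: [-1.6, 0.0, 1.5]
opening: 0.0002
grasp_force: 0.5
```

Converted, 6 mm / 800 = 0.0075, 5 mm / 800 = 0.0063.

carry_out:
  plan: "0.0013 0 0 0; 0.0025 0 0 0; 0.0038 0 0 0; 0.005 0 0 0; 0.0063 0 0 0; 0.0075 0 0 0; 0.0075 0 0 0; 0.0075 0 0 0; 0.0075 0 0 0; 0.0075 0 0 0"

```text
t: 6.2
position: [0.5127, -0.241, 0.0646]
eef_rot: [3.137, -0.17, 0.001]
force: [-0.5, -0.2, -0.0]
opening: 0.0003
grasp_force: 0.2
```

Converted, 5 mm / 800 = 0.0063, 4.5 mm / 800 = 0.0056.

carry_out:
  plan: "0.0006 0 0 0; 0.0013 0 0 0; 0.0019 0 0 0; 0.0025 0 0 0; 0.0031 0 0 0; 0.0038 0 0 0; 0.0044 0 0 0; 0.005 0 0 0; 0.0056 0 0 0; 0.0063 0 0 0"

```text
t: 7.2
position: [0.5175, -0.2414, 0.0647]
eef_rot: [-3.137, 0.17, -0.0]
force: [-0.5, 0.3, -0.0]
opening: 0.0005
grasp_force: 0.0
```

Converted, 3.5 mm / 800 = 0.0044, 3 mm / 800 = 0.0038.

carry_out:
  plan: "0.0006 0 0 0; 0.0013 0 0 0; 0.0019 0 0 0; 0.0025 0 0 0; 0.0031 0 0 0; 0.0038 0 0 0; 0.0044 0 0 0; 0.0044 0 0 0; 0.0044 0 0 0; 0.0044 0 0 0"

```text
t: 8.2
position: [0.5202, -0.2418, 0.0647]
eef_rot: [-3.137, 0.169, 0.003]
force: [-4.7, -0.0, 3.8]
opening: 0.0006
grasp_force: 2.6
```

Run:
```python
from h import *
s=snap('side','side3');S=cloud(s)
print(state()['force'],state()['position'])
a=cv2.imread('pics/side3.png')[130:230,340:480]
cv2.imwrite('pics/z3.png',cv2.resize(a,None,fx=5,fy=5,interpolation=2))
```

```text
[-5.75347226  0.91900216  3.49001528] [ 0.52022818 -0.24176135  0.06465315]
```

View pics/z3.png

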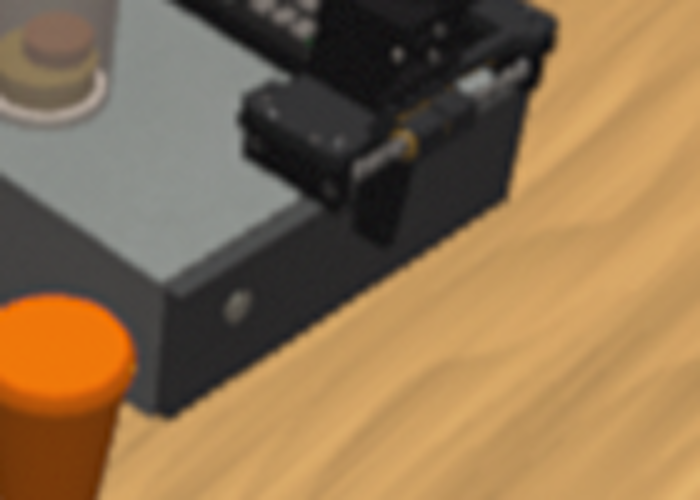

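The drawer looks nearly flush at crop (180,285), but 5 N could still be the catch. I'll press slowly to tell the two apart.

Converted, 2 mm / 800 = 0.0025, 1.6 mm / 800 = 0.002.

carry_out:
  plan: "0.0005 0 0 0; 0.001 0 0 0; 0.0015 0 0 0; 0.002 0 0 0; 0.0025 0 0 0; 0.0025 0 0 0; 0.0025 0 0 0; 0.0025 0 0 0; 0.0025 0 0 0; 0.0025 0 0 0"

```text
t: 9.25
position: [0.5201, -0.2417, 0.0646]
eef_rot: [-3.136, 0.169, 0.011]
force: [-13.1, 1.0, 8.3]
opening: 0.0004
grasp_force: 6.6
```

The position held while the force rose to 13 N, so it's at the hard stop. I'll back off and check that it stays shut.

Converted, -155 mm / 800 = -0.1938, -130 mm / 800 = -0.1625.

carry_out:
  plan: "-0.0025 0 0 0; -0.0063 0 0 0; -0.015 0 0 0; -0.0313 0 0 0; -0.05 0 0 0; -0.0625 0 -0.0125 0; -0.0688 0 -0.0563 0; -0.075 0 -0.1125 0; -0.075 0 -0.1625 0; -0.075 0 -0.1938 0"
  fingers: 60

```text
t: 10.25
position: [0.4635, -0.2361, 0.2236]
eef_rot: [3.134, -0.17, 0.008]
force: [0.1, -0.8, 0.9]
opening: 0.0599
grasp_force: 0.0
```

Run:
```python
from h import *
np.set_printoptions(precision=4,suppress=True)
s=snap('side','side4');t=snap('top','top4');S=cloud(s);T=cloud(t)
q=S[150:225,365:460].reshape(-1,3)
d=np.array([.9939,-.1097]); 
# panel face pixels: z 0.02-0.09, coordinate along d
k=(q[:,2]>.02)&(q[:,2]<.085)&(q[:,1]<-.13)&(q[:,1]>-.36); a=(q[k,:2]-[.449,-.234])@d; print('travel',len(a),np.percentile(a,[5,25,50,75,95]))
# panel/till top along d at fixed lateral: gap check
k=(q[:,2]>.085)&(q[:,2]<.11)&(q[:,1]<-.13)&(q[:,1]>-.2); a=np.sort((q[k,:2]-[.449,-.234])@d);print(a[:3],np.diff(a).max())
def sel(P,box,lo,hi):
    u0,v0,u1,v1=box; q=P[v0:v1,u0:u1].reshape(-1,3); return q[(q[:,2]>lo)&(q[:,2]<hi)]
q=sel(T,(285,212,315,252),.150,.175);print('handle',cv2.minAreaRect((q[:,:2]*1000).astype(np.float32)),len(q))
st=state();print(st['position'],st['eef_rot'],st['force'],st['joint_pos'],cv2.Rodrigues(st['eef_rot'])[0])
a=s['pixels'][130:230,340:480,::-1]
cv2.imwrite('pics/z4.png',cv2.resize(a,None,fx=5,fy=5,interpolation=2))
```

```text
travel 879 [0.082  0.0831 0.084  0.0849 0.086 ]
[0.0809 0.081  0.0819] 0.002745421350162036
handle ((538.6045532226562, 180.3024444580078), (80.86382293701172, 20.01895523071289), 27.209012985229492) 203
[ 0.4648 -0.2369  0.225 ] [ 3.1322 -0.1695  0.0134] [ 0.2365 -0.3508  0.2618] [-0.5743 -0.1767  1.9274  0.0001  1.3811  1.1046] [[ 0.9941 -0.1079  0.0083]
 [-0.1079 -0.9941 -0.0053]
 [ 0.0088  0.0043 -1.    ]]
```

View pics/z4.png

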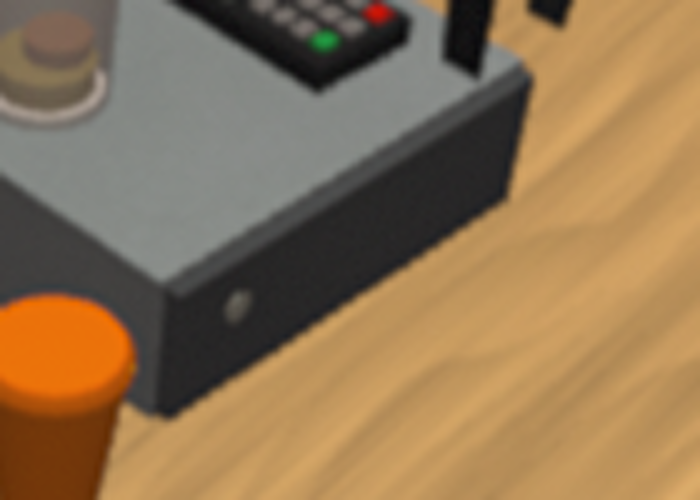

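The drawer is flush and stays shut after release: the face is 84 mm further in and there's no gap. Next I'll go above the carrier handle at (0.537, 0.180), tool turned −33.4°.

Converted, -422 mm / 800 = -0.5275, -395 mm / 800 = -0.4938, -33.4 degrees / 90 = -0.3711.

carry_out:
  plan: "0.0013 -0.02 0 -0.0222; 0.005 -0.0688 0 -0.0667; 0.0088 -0.1288 0 -0.1222; 0.0125 -0.19 0 -0.1667; 0.0163 -0.2525 0 -0.2111; 0.02 -0.315 0 -0.2556; 0.0238 -0.3775 0 -0.3; 0.0275 -0.4375 0 -0.3333; 0.0313 -0.4938 0 -0.3667; 0.0333 -0.5275 0 -0.3711"
  fingers: 60

```text
t: 11.35
position: [0.5329, 0.1847, 0.2164]
eef_rot: [-3.05, -0.747, 0.007]
force: [0.3, -0.2, -0.3]
opening: 0.0602
grasp_force: 0.0
```

Converted, 28 mm / 800 = 0.035, 26 mm / 800 = 0.0325.

carry_out:
  plan: "0 0 0 0; 0 0 0 0; 0 0 0 0; 0 0 0.0063 0; 0 0 0.0125 0; 0 0 0.02 0; 0 0 0.0275 0; 0 0 0.0325 0; 0 0 0.035 0; 0 0 0.035 0"

```text
t: 12.35
position: [0.5349, 0.181, 0.1912]
eef_rot: [3.053, 0.739, -0.001]
force: [0.4, 0.7, -0.3]
opening: 0.06
grasp_force: 0.0
```

Run:
```python
from h import *
np.set_printoptions(precision=4,suppress=True)
w=snap('wrist','w1')
st=state();print(st['position'],cv2.Rodrigues(st['eef_rot'])[0],st['opening'],st['force'])
print(w['fov_y'],w['cx'],w['cy'])
# predicted handle-top corners in wrist view
f=240/np.tan(np.radians(float(w['fov_y']))/2)
C=np.array([.537,.180,.160]);a=np.radians(27.2);L=np.array([np.cos(a),np.sin(a),0]);X=np.array([np.sin(a),-np.cos(a),0])
im=w['pixels'][:,:,::-1].copy()
for i in(-1,1):
  for j in(-1,1):
    p=(w['camera_from_world']@np.r_[C+i*.04*L+j*.01*X,1])[:3]; th=np.arctan2(np.hypot(p[0],p[1]),p[2]); r=f*th/np.hypot(p[0],p[1])
    q=(w['cx']+r*p[0],w['cy']+r*p[1]); print(q); cv2.circle(im,(int(round(q[0])),int(round(q[1]))),2,(0,255,0),-1)
cv2.imwrite('pics/w1m.png',im)
```

```text
[0.5351 0.1811 0.1916] [[ 0.8893  0.4573 -0.0001]
 [ 0.4573 -0.8893 -0.    ]
 [-0.0001 -0.     -1.    ]] 0.06021958857817699 [ 0.1238 -0.413  -0.0937]
65.70646984690485 318.7988009036209 234.09909423618805
(np.float64(305.5235543516703), np.float64(324.6312535789772))
(np.float64(337.59937928393566), np.float64(324.6081617276191))
(np.float64(303.8239192017764), np.float64(197.26703324488693))
(np.float64(340.0171132806272), np.float64(197.2943098777876))
```

View pics/w1m.png

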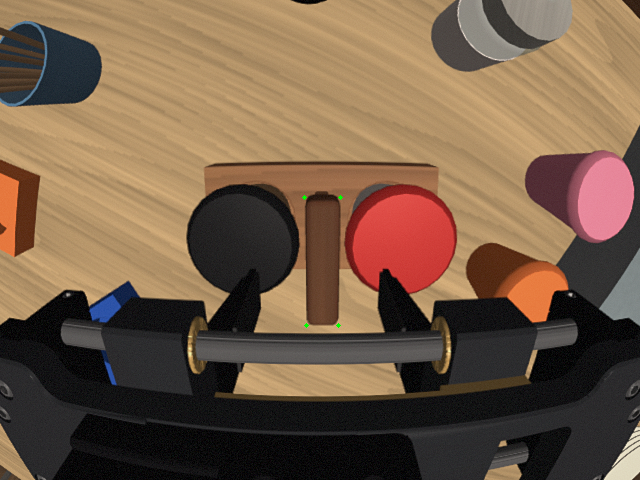

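The wrist view shows the handle at (322,260), with the predicted corners on the real ones to within about 1 px. The fingers straddle it along the carrier's length. I'll descend and grip.

carry_out:
  plan: "0.0013 0.0025 0.0063 0; 0.0013 0.0025 0.015 0; 0.0013 0.0025 0.025 0; 0.0013 0.0025 0.035 0; 0.0013 0.0025 0.045 0; 0.0013 0.0025 0.055 0; 0.0013 0.0025 0.0638 0; 0.0013 0.0025 0.0713 0; 0.0013 0.0025 0.075 0; 0.0013 0.0025 0.0763 0"

```text
t: 13.4
position: [0.5368, 0.1797, 0.1302]
eef_rot: [-3.053, -0.739, 0.001]
force: [-1.0, -0.5, -0.5]
opening: 0.0601
grasp_force: 0.0
```

carry_out:
  plan: "0 0 0 0; 0 0 0 0; 0 0 0 0; 0 0 0 0; 0 0 0 0; 0 0 0 0; 0 0 0 0; 0 0 0 0; 0 0 0 0; 0 0 0 0"
  fingers: 10
  newtons: 45

```text
t: 14.4
position: [0.537, 0.1798, 0.1308]
eef_rot: [-3.053, -0.739, -0.0]
force: [0.6, -0.3, 1.0]
opening: 0.02
grasp_force: 45.0
```

Gripped at a 20 mm opening. Now a gentle lift.

Converted, -20 mm / 800 = -0.025, -19 mm / 800 = -0.0238.

carry_out:
  plan: "0 0 -0.0006 0; 0 0 -0.0019 0; 0 0 -0.0038 0; 0 0 -0.0063 0; 0 0 -0.01 0; 0 0 -0.0138 0; 0 0 -0.0175 0; 0 0 -0.0213 0; 0 0 -0.0238 0; 0 0 -0.025 0"

```text
t: 15.4
position: [0.5371, 0.1798, 0.1511]
eef_rot: [-3.053, -0.739, -0.001]
force: [0.3, -0.3, -5.9]
opening: 0.0196
grasp_force: 45.0
```

Converted, -62 mm / 800 = -0.0775, -54 mm / 800 = -0.0675.

carry_out:
  plan: "0 0 -0.0013 0; 0 0 -0.005 0; 0 0 -0.0113 0; 0 0 -0.0188 0; 0 0 -0.0275 0; 0 0 -0.0375 0; 0 0 -0.0475 0; 0 0 -0.0575 0; 0 0 -0.0675 0; 0 0 -0.0775 0"

```text
t: 16.4
position: [0.5369, 0.1798, 0.2134]
eef_rot: [-3.053, -0.739, -0.0]
force: [0.0, 0.0, -6.0]
opening: 0.0198
grasp_force: 45.0
```

Converted, -59 mm / 800 = -0.0738, -58 mm / 800 = -0.0725.

carry_out:
  plan: "0 0 -0.01 0; 0 0 -0.02 0; 0 0 -0.03 0; 0 0 -0.04 0; 0 0 -0.05 0; 0 0 -0.0588 0; 0 0 -0.065 0; 0 0 -0.07 0; 0 0 -0.0725 0; 0 0 -0.0738 0"

```text
t: 17.4
position: [0.5369, 0.1797, 0.2717]
eef_rot: [-3.053, -0.739, 0.0]
force: [0.2, -0.1, -6.8]
opening: 0.0198
grasp_force: 45.0
```

carry_out:
  plan: "0 0 0 0; 0 0 0 0; 0 0 0 0; 0 0 0 0; 0 0 0 0; 0 0 0 0; 0 0 0 0; 0 0 0 0; 0 0 0 0; 0 0 0 0"

```text
t: 18.4
position: [0.5369, 0.1798, 0.2717]
eef_rot: [-3.053, -0.739, 0.0]
force: [-0.4, 0.1, -6.4]
opening: 0.0199
grasp_force: 45.0
```

Run:
```python
from h import *
np.set_printoptions(precision=4,suppress=True)
s=snap('side','side5');T=cloud(snap('top','top5'));S=cloud(s)
st=state();print(st['position'],st['force'],st['opening'],st['grasp_force'])
q=S[100:330,200:420].reshape(-1,3);k=(abs(q[:,0]-.537)<.13)&(abs(q[:,1]-.18)<.13)&(q[:,2]>.06)
h=q[k&(q[:,2]<.2)]; print('min z',np.percentile(h[:,2],[0,1,5]))
for nm,r in(('black',[.511,.232]),('red',[.564,.129])):
    c=q[(np.hypot(*(q[:,:2]-r).T)<.045)&(q[:,2]>.235)&(q[:,2]<.28)]; print(nm,len(c),np.median(c,0))
```

```text
[0.5369 0.1798 0.2717] [-0.6265  0.2368 -6.2234] 0.019781664717722504 44.99847650527954
min z [0.1386 0.1414 0.1458]
black 1174 [0.5018 0.2379 0.2579]
red 305 [0.5443 0.1146 0.2579]
```

View pics/side5.png

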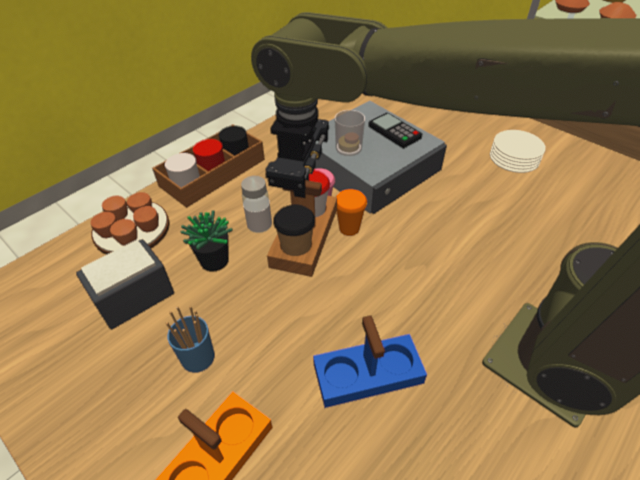

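The carrier is level and in the air, around (300,240), with its underside about 14 cm up and both lids at 0.258 m. Both cups are in it, the drawer is still shut and the other things haven't moved. Handing in.

```bash
python3 -c "
from plant import *
print(close_job())"
```

```text
the job is handed in; nothing more can be done
None
```

The cash drawer is shut and latched, and the carrier is held level and still about 14 cm above the counter with both lidded cups in it; the job was handed in at about 18.5 s.

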